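Free a locked battery pack through the slot of its charging cradle

TASK

Take the battery pack out of the charging cradle: draw the slender pin punch from the wooden block, pass its pin through the slot in the cradle's metal cover, feel for the hidden catch tab and press it until the pack springs up. Work gently, never letting the punch bear on the cradle or its catch with 20 N or more. Then put the punch back in a hole of the block, lift the pack out and stand it upright, without dropping it, on the bench clear of the cradle; leave the other things alone.

Things in the scene. Friction and masses are not known exactly. Their poses are not given: they have to be found in the camera images.
- cradle: charging cradle of grey sheet metal screwed to the bench, 114 x 96 mm, 80 mm high, on a 138 x 120 x 7 mm flange; origin under its centre, z up. Its -x part is the catch housing under an aluminium cover (top at z = 80 mm) with the slot; its +x part is the open well in which the pack stands (57 x 79 mm, centre 19.5 mm to +x of the origin, rim at z = 80 mm).
- slot (a point): middle of the slot's mouth on the cover's top face, 28 mm to -x and 80 mm above the cradle's origin; axes as the cradle's. The slot is 10 mm wide (x) and 54 mm long (y) in a 3 mm cover. The catch tab hides under it; beside the tab the pin meets nothing down to 45 mm below the cover's top face.
- catch_zone (a point): fixed point 16 mm below slot, middle of where the tab can be: a post 16 x 14 (y) x 16 mm high, flat top, whose centre lies 0 to 20 mm to either side along y and whose top lies up to 8 mm higher or lower (adjustable bracket; gives way sideways above 14 N). Sprung: 3 N at first, 6 N fully down, plus up to 5 N friction; the pack is let go at 3.5 to 6.5 mm of travel, hard stop at 8 mm.
- pack: battery pack, 54 x 76 x 86 mm, 0.34 kg, black with grey upper end; origin under its centre, z up, axes as the cradle's at the start. Locked, its origin is 14 to 15 mm above the cradle's and its top 20 mm above the rim; let go, an ejector spring lifts it 24 mm and it stays up in the well. Grip it across its 54 mm (x) above the rim; it lifts straight out against a little friction.
- pin_punch: slender pin punch, steel, 0.15 kg, 140 mm long, upright in the block: pin 6 mm in diameter and 55 mm long with a round end, below a body of 16 mm square bar 85 mm long; origin at the pin's lower tip, z up along the tool, x and y square to the body's flats. In the block its shoulder rests on the block's top, tip 7 mm and head 147 mm above the bench; it has 3 mm of side play in its hole.
- stout_punch: the other tool in the block, too thick for the slot: body of 22 mm square bar 66 mm long, 10 mm tip 24 mm long; origin at its lower tip. Leave it standing.
- punch_block: wooden block fixed to the bench, 58 x 130 mm and 62 mm high; origin under its centre. Two upright through holes 12 mm in diameter at y = -34 mm and y = +34 mm (x = 0) hold the two punches, either in either hole.
- felt_wheel: felt polishing wheel, 60 mm across, 25 mm high, lying on the bench; bystander
- wood_block: packing block of wood, 42 x 60 x 30 mm; bystander
- whetstone: grey dressing stone, 48 x 150 x 24 mm; bystander
Mind the look-alikes: they are no part of the job. What is shaped like the pin_punch but orange is not meant. Several things have the shape of the pack; the one meant has the colours described above.

How it is judged:
By the outcome, as a careful person would: the job done as asked, in the order asked, and still so for the second after the job is handed in, with the robot touching nothing.
It also fails if it takes over 64 s, if anything falls off the work surface, if the arm or the gripper's body presses on something with over 40 N, if the wrist force passes 120 N, or if a joint passes its speed limit or range.

ROBOT

A 6-joint arm with a two-finger parallel gripper is mounted at the origin on a cart in front of the work surface, level with it; the furniture and walls round the work are solid. World frame = base frame: x ahead of the robot, y to its left, z up, the work surface at z = 0. Lengths are in m, angles in rad, forces in N, time in s.
With the tool pointing down it reaches from about 0.375 to 0.9 m from the base axis. Payload 3.1 kg.
Tool frame: the origin (TCP) lies midway between the tips of the shut fingers; the grasp point (between the pads) lies 19 mm behind it (ctrl.tcp_to_grasp is the distance from the TCP to the grasp point, in m); y points along the fingers, x is the direction in which the jaws open and shut, and the axes are right-handed (so a half turn about y gives the same grasp; the last joint's range is limited). The gripper opens to 85 mm and grips with 20 to 120 N. Pads are 22 mm wide; open, the fingers measure 114 mm over their backs; the gripper's body (76 mm by 85 mm) begins 54 mm behind the grasp point. The pads swing forward as they close: fully open they stand 13 mm farther back than shut.
Start: joints at [-1.466, 0.527, 1.433, -0, 1.181, -0.178], TCP at [0.175, -0.6, 0.231] pointing down, gripper open.
Joint ranges: [-3.08, 3.08], [-0.75, 2.2], [0.22, 2.44], [-1.43, 4.57], [0, 2.65], [-2.85, 2.85]. Speed limits (rad/s): [2.79, 2.79, 3.14, 3.14, 3.14, 3.14].

INTERFACE

Orientations are given as a unit quaternion [w, x, y, z].
In Python, from workcell import ctrl gives the robot as it stands. The module is installed in compiled form; this text tells all that it offers.
- The arm moves only by the tool arm_command, never from a script. Its argument "motion" is a list of rows, each a list of 3 entries, a list of its own where there are three numbers: the turn, a rotation vector about the world's x, y, z in rad, then the shift along the world's x, y, z in m, then the finger opening in m, from 0 to 0.0854. A call has 1 to 8 rows; each row is the pose to reach, as a shift and turn from the pose measured when the call began; what a row does not reach only later rows make up. A row lasts 1/12 s, in which the tool goes at most 41.7 mm and 7.16 degrees, less where a joint would pass 70% of its speed; a pose out of reach is approached as far as the arm can. A call with a gripper value outside its range is refused whole. The fingers move at their own pace and stop on an object; "squeeze" is the grip in N (left out, the last holds). Time passes only in rows, so rows that repeat a pose let the fingers close. It gives the time, the measured TCP pose, the force and the opening at its end, in the units of the state.
- ctrl.read_state(): the state, without advancing time (a new reading comes with each control period).
- ctrl.snapshot(name): name is "side" or "top" or "wrist"; returns a dict with "color" (400x640x3 uint8, red, green, blue), "range_z" (400x640 float32, m along the optical axis (not along the pixel's ray), 0 where there is no reading), "camera_matrix" (3x3 intrinsics, pixels), "extrinsics" (4x4, takes a point from world to camera coordinates); the wrist camera has in their place "T_tool_cam" (4x4, takes a point from camera to tool coordinates, whose origin is the TCP and whose axes are the tool frame's). Camera axes: x right, y down, z forward; pixel columns grow to the right and rows downward; lengths in m; the calibration is good to about 2 mm. A picture is of the moment at which its call begins: read the wrist's pose just before it.
- ctrl.sign_off(): hands the job in, once; it reports no verdict.
The state is a dict: "time": time; "joint_positions": joint angles; "qvel": joint speeds; "joint_torque": joint torques, N m; "position": TCP position; "tool_rot": TCP orientation; "wrist_force": force on the tool from outside, world axes, zero at the start; "torque": the same for the moment, N m; "gripper_width": finger opening in m.
Only numpy, scipy, OpenCV 4.12 (cv2) and the standard library are available. Lean on these libraries where they do the work, as an engineer would, in place of code of your own. Each camera call takes 0.05 s, during which the arm holds its last target. There are 200 camera calls.

## Working session

There is one attempt and no reset: what is moved stays moved. The work goes in short steps, Python scripts to look and compute and a tool call to move; the robot and the scene stay as the last step left them, time stands still between calls to the robot, and variables do not carry over. Pictures are saved under pics/ and viewed, about 8 in all and at most 12, crops included, and the job is handed in when it is done.

Besides the shell and the picture viewer there is one more tool, called after "Emit:" as name(argument=value, ...), one argument or row to a line, values as JSON. arm_command: Moves the arm, as the interface text tells. Its arguments: {"type":"object","properties":{"motion":{"type":"array"},"squeeze":{"type":"number"}},"required":["motion"]}

```bash
mkdir -p pics; cat > h.py <<'E'
import numpy as np,cv2
from workcell import ctrl
def snap(n,f=None):
    s=ctrl.snapshot(n)
    if f: cv2.imwrite('pics/'+f,cv2.cvtColor(s['color'],cv2.COLOR_RGB2BGR))
    return s
def world(s):
    K=s['camera_matrix'];T=np.linalg.inv(s['extrinsics']);z=s['range_z']
    v,u=np.indices(z.shape)
    p=np.stack([(u-K[0,2])/K[0,0]*z,(v-K[1,2])/K[1,1]*z,z],-1)
    w=p@T[:3,:3].T+T[:3,3]; w[z==0]=np.nan
    return w
E
python3 - <<'E'
from h import *
st=ctrl.read_state();print(st)
for n in('top','side'):
    s=snap(n,n+'0.png');np.savez(n+'0.npz',**s)
    print(np.linalg.inv(s['extrinsics']).round(3),s['camera_matrix'])
E
```

```text
{'time': 0.0, 'joint_positions': array([-1.46547148e+00,  5.28479883e-01,  1.43394979e+00, -2.13369061e-06,
        1.18143351e+00, -1.78513239e-01]), 'qvel': array([ 4.16901090e-04,  7.89934240e-05, -2.46516802e-04,  5.83958017e-04,
        1.20028102e-04, -8.53278066e-04]), 'joint_torque': array([ 2.68511103e-04, -4.42349696e+01, -1.78027314e+01, -1.97132949e-04,
        8.37496365e-03, -1.98491148e-05]), 'position': array([ 0.17496578, -0.59922618,  0.23031012]), 'tool_rot': array([ 0.56628211, -0.56510702,  0.42479812, -0.42370413]), 'wrist_force': array([ 0.3327214 , -0.45026117,  0.35300527]), 'torque': array([ 0.03356402,  0.01232108, -0.01112538]), 'gripper_width': 0.08516506589192298}
[[ 0.039 -0.978  0.205  0.327]
 [-0.999 -0.039  0.004 -0.035]
 [ 0.004 -0.205 -0.979  1.152]
 [ 0.     0.     0.     1.   ]] [[422.55179649   0.         315.71780624]
 [  0.         422.55179649 198.34867895]
 [  0.           0.           1.        ]]
[[-9.910e-01 -4.900e-02  1.230e-01  3.990e-01]
 [-1.330e-01  3.770e-01 -9.170e-01  1.107e+00]
 [-1.000e-03 -9.250e-01 -3.810e-01  5.350e-01]
 [ 0.000e+00  0.000e+00  0.000e+00  1.000e+00]] [[478.84708369   0.         323.97539701]
 [  0.         478.84708369 205.49251347]
 [  0.           0.           1.        ]]
```

View pics/top0.png

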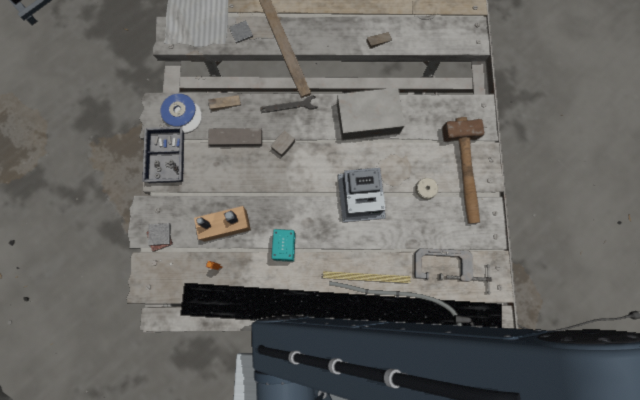

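View pics/side0.png

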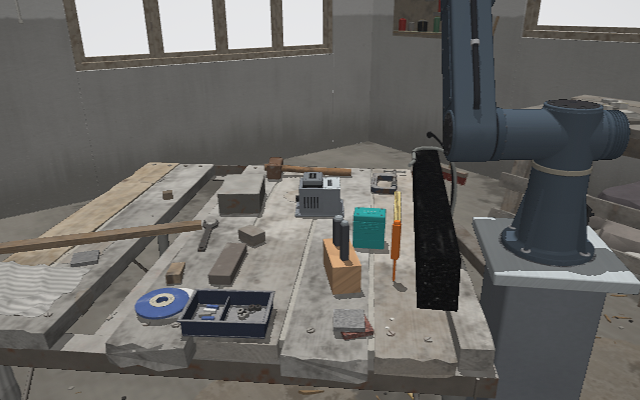

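The top view shows the cradle at about (364,192), with the pack on the far side and the cover with its slot on the near side at (365,203). The block is at (221,223), with punches at (203,222) and (231,215). The teal pack and the orange punch are decoys. Next I measure with depth.

```bash
python3 - <<'E'
from h import *
s=dict(np.load('top0.npz'));w=world(s);c=s['color']
def rect(m,n,z0=None):
    p=w[m];xy=p[:,:2].astype(np.float32)
    r=cv2.minAreaRect(xy);print(n,len(p),'rect',np.round(r[0],4),np.round(r[1],4),round(r[2],1),'z',np.nanmedian(p[:,2]).round(4),'mean',p.mean(0).round(4))
def reg(u0,u1,v0,v1,z0,z1):
    m=np.zeros(w.shape[:2],bool);m[v0:v1,u0:u1]=1
    return m&(w[...,2]>z0)&(w[...,2]<z1)
print('bench',np.nanmedian(w[225:240,300:330,2]))
rect(reg(180,260,200,250,.055,.068),'blocktop')
m=reg(180,260,195,250,.12,.16)
n,l,st,ce=cv2.connectedComponentsWithStats(m.astype(np.uint8))
for i in range(1,n):
    if st[i,4]>5: print(st[i]); rect(l==i,'punch'); print(np.sort(w[l==i][:,2])[-20::4])
rect(reg(335,395,160,225,.092,.11),'packtop')
rect(reg(335,395,160,225,.074,.086),'cover')
rect(reg(335,395,160,225,.074,.11),'both')
rect(reg(330,400,160,225,.003,.011),'flange')
im=cv2.cvtColor(c,cv2.COLOR_RGB2BGR)
a=cv2.resize(im[190:250,180:260],None,fx=6,fy=6,interpolation=2)[:360,:400*1]
b=cv2.resize(im[162:222,330:400],None,fx=6,fy=6,interpolation=2)
t=dict(np.load('side0.npz'));im2=cv2.cvtColor(t['color'],cv2.COLOR_RGB2BGR)
a=cv2.resize(im[195:245,185:255],(400,286));b=cv2.resize(im[165:220,335:395],(400,367))
c2=cv2.resize(im2[205:295,310:410],(400,360));d=cv2.resize(im2[165:225,285:350],(400,369))
o=np.zeros((600,800,3),np.uint8)
cells=[a,b,c2,d]
for i,x in enumerate(cells):
    x=cv2.resize(x,(400,300)) ;o[(i//2)*300:(i//2)*300+300,(i%2)*400:(i%2)*400+400]=x
cv2.imwrite('pics/crops.png',o)
E
```

```text
bench -0.0009846255205341325
blocktop 890 rect [0.4815 0.2157] [0.0585 0.1311] 16.3 z 0.0623 mean [0.4793 0.213  0.0623]
[224 211  11  10  73]
punch 73 rect [0.4911 0.1824] [0.0216 0.0212] 25.7 z 0.1264 mean [0.4904 0.1817 0.1261]
[0.12844053 0.12894418 0.12932076 0.12979318 0.13038841]
[196 217  10   9  63]
punch 63 rect [0.4716 0.2469] [0.0159 0.0149] 28.5 z 0.1426 mean [0.4709 0.2453 0.14  ]
[0.14581184 0.14629544 0.14724306 0.14804515 0.15016905]
packtop 613 rect [ 0.599  -0.1527] [0.0555 0.0761] 7.0 z 0.1006 mean [ 0.5975 -0.1521  0.1005]
cover 859 rect [ 0.5797 -0.155 ] [0.1142 0.0966] 6.9 z 0.08 mean [ 0.5636 -0.155   0.0801]
both 1486 rect [ 0.5797 -0.155 ] [0.1143 0.0965] 7.0 z 0.0825 mean [ 0.5777 -0.1538  0.0886]
flange 523 rect [ 0.5923 -0.1657] [0.183  0.1948] 2.3 z 0.0064 mean [ 0.5647 -0.1495  0.0064]
```

View pics/crops.png

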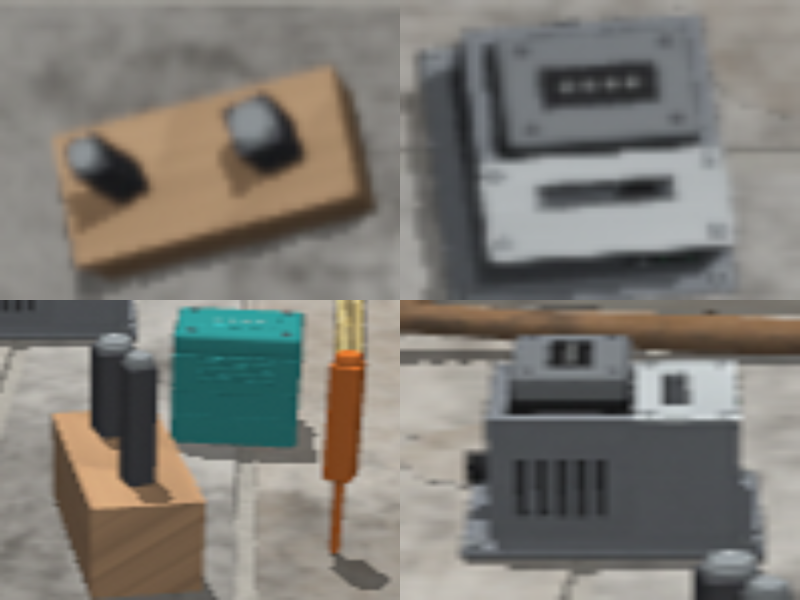

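```bash
python3 - <<'E'
from h import *
from scipy.spatial.transform import Rotation as R
s=dict(np.load('top0.npz'));w=world(s)
st=ctrl.read_state();q=st['tool_rot'];print(R.from_quat(q[[1,2,3,0]]).as_matrix().round(3),ctrl.tcp_to_grasp)
x=ctrl.snapshot('wrist');print(x['T_tool_cam'].round(3),x['camera_matrix'].round(1))
a=np.radians(7);A=np.array([[np.cos(a),np.sin(a)],[-np.sin(a),np.cos(a)]])
L=(w[...,:2]-[.5519,-.1584])@A.T
m=(abs(L[...,0])<.012)&(abs(L[...,1])<.04)&(w[...,2]<.2)
for v in np.unique(np.where(m)[0]):
    u=np.where(m[v])[0];print(v,u[0],(w[v,u,2]*1000).round().astype(int))
E
```

```text
[[ 0.28  -0.     0.96 ]
 [-0.96   0.002  0.28 ]
 [-0.002 -1.     0.   ]] 0.0187
[[ 1.    -0.001  0.001  0.001]
 [-0.001 -0.286  0.958 -0.143]
 [-0.001 -0.958 -0.286  0.073]
 [ 0.     0.     0.     1.   ]] [[332.2   0.  326.4]
 [  0.  332.2 200.8]
 [  0.    0.    1. ]]
195 370 [82 86 80 78 84 81 80 80 78 82]
196 359 [80 79 82 80 85 80 76 84 83 78 82 75 78 76 78 78 81 79 78 79 79 78]
197 350 [79 82 80 79 81 80 81 74 82 79 84 78 77 80 80 78 82 81 79 81 78 81 80 82
 79 80 80 82 81 77 78]
198 350 [79 77 81 78 76 81 80 78 78 81 81 81 78 80 85 81 78 75 45 65 62 82 75 82
 80 80]
199 350 [81 84 81 81 79 81 78 77 41 62 60 62 63 62 80 82 81 81 82]
200 350 [79 79 81 80 81 52 56 61 64 65 61 11 12 77 79 81 81 77]
201 350 [79 81 77 79 80 10 10  8  8  7 47 63 64 61 62 61 65 11 79 79 80 81 79 78]
202 350 [78 81 80 78 84 79  9 13 10 11  6  7  8  9 80 83 81 81 82 80 83 80 81 81
 80 80 85 80 82 85 82]
203 350 [79 79 81 79 83 75 80 79 78 78 78 78 82 82 80 79 78 78 81 82 83 80 82 80
 79 85 83 80 81 79 79 82]
204 351 [81 81 82 83 80 80 81 81 80 82 82 80 80 75 79 83 83 75 81 82 81]
205 351 [78 80 81 80 81 81 78 78]
```

```bash
python3 - <<'E'
from h import *
s=dict(np.load('top0.npz'));w=world(s)
a=np.radians(7);A=np.array([[np.cos(a),np.sin(a)],[-np.sin(a),np.cos(a)]])
L=(w[...,:2]-[.5519,-.1584])@A.T
for lo,hi in((.055,.07),(-.01,.03)):
    m=(abs(L[...,0])<.012)&(abs(L[...,1])<.035)&(w[...,2]<hi)&(w[...,2]>lo)
    print(np.median(w[m],0).round(4), np.sort(L[m][:,1]*1000).round(1), np.sort(L[m][:,0]*1000).round(1))
# stout/pin side-face yaw
m=np.zeros(w.shape[:2],bool);m[205:235,190:218]=1
m&=(w[...,2]>.07)
p=w[m];print(cv2.minAreaRect(p[:,:2].astype(np.float32)))
E
```

```text
[ 0.5566 -0.1734  0.0618] [-22.5 -21.2 -20.9 -20.8 -20.5 -18.2 -17.6 -17.5 -15.7 -15.5 -15.2 -15.1
 -13.4 -12.8 -12.1 -11.  -10.5  -9.6] [-1.3 -0.4 -0.4 -0.3  0.   0.1  1.8  2.2  2.4  2.9  4.2  4.8  4.9  5.3
  5.7  5.9  7.3  7.5]
[ 0.5614 -0.1579  0.009 ] [-33.8 -31.3  -9.6  -6.7  -4.   -3.6  -0.9  -0.9   1.7   1.8   4.3   7.7
  10.4  13.4  15.7] [ 8.8  8.9  9.2  9.4  9.5  9.6  9.7 10.1 10.4 11.4 11.6 11.6 11.7 11.8
 11.9]
((0.4719264805316925, 0.24692338705062866), (0.01632751151919365, 0.015784474089741707), 19.708580017089844)
```

Emit:
arm_command(
  motion=[
    [[0,0,0.12],[0.03,0.03,0.01],0.06],
    [[0,0,0.24],[0.06,0.06,0.02],0.06],
    [[0,0,0.36],[0.09,0.09,0.03],0.06],
    [[0,0,0.48],[0.115,0.12,0.05],0.06],
    [[0,0,0.6],[0.14,0.15,0.07],0.06],
    [[0,0,0.6],[0.165,0.18,0.08],0.06],
    [[0,0,0.6],[0.19,0.21,0.09],0.06],
    [[0,0,0.6],[0.215,0.24,0.09],0.06],
  ],
)

```text
time: 0.82
position: [0.3886, -0.3622, 0.3225]
tool_rot: [-0.665, 0.666, -0.238, 0.239]
wrist_force: [0.8, -1.2, 0.3]
gripper_width: 0.0599
```

Emit:
arm_command(
  motion=[
    [[0,0,-0.06],[0.015,0.04,0.0],0.04],
    [[0,0,-0.12],[0.03,0.08,0.0],0.04],
    [[0,0,-0.18],[0.04,0.12,0.0],0.04],
    [[0,0,-0.24],[0.05,0.16,0.0],0.04],
    [[0,0,-0.3],[0.06,0.2,0.0],0.04],
    [[0,0,-0.36],[0.07,0.24,0.0],0.04],
    [[0,0,-0.42],[0.075,0.28,0.0],0.04],
    [[0,0,-0.48],[0.08,0.32,0.0],0.04],
  ],
)

```text
time: 1.48
position: [0.4685, -0.04, 0.3224]
tool_rot: [-0.589, 0.59, -0.39, 0.391]
wrist_force: [0.6, -1.0, 0.3]
gripper_width: 0.0402
```

Emit:
arm_command(
  motion=[
    [[0,0,0],[0,0.04,0.0],0.04],
    [[0,0,0],[0,0.08,0.0],0.04],
    [[0,0,0],[0,0.12,0.0],0.04],
    [[0,0,0],[0,0.16,0.0],0.04],
    [[0,0,0],[0,0.2,-0.02],0.04],
    [[0,0,0],[0,0.24,-0.03],0.04],
    [[0,0,0],[0,0.27,-0.04],0.04],
    [[0,0,0],[0,0.28,-0.05],0.04],
  ],
)

```text
time: 2.15
position: [0.4677, 0.2441, 0.2715]
tool_rot: [-0.59, 0.59, -0.389, 0.39]
wrist_force: [0.1, -1.2, -1.1]
gripper_width: 0.0398
```

```bash
cat >> h.py <<'E'
from scipy.spatial.transform import Rotation as R
def pose():
    st=ctrl.read_state();q=st['tool_rot'];T=np.eye(4);T[:3,:3]=R.from_quat(q[[1,2,3,0]]).as_matrix();T[:3,3]=st['position'];return T
def wrist(f=None):
    T=pose();s=snap('wrist',f);s['extrinsics']=np.linalg.inv(T@s['T_tool_cam']);return s
def report():
    T=pose();st=ctrl.read_state()
    print('t',st['time'],'pos',T[:3,3].round(4),'jawyaw',np.degrees(np.arctan2(T[1,0],T[0,0])).round(2),'appr',T[:3,1].round(4),'F',st['wrist_force'].round(2),'w',st['gripper_width'])
E
python3 - <<'E'
from h import *
report()
s=wrist('w1.png');np.savez('w1.npz',**s);w=world(s)
for lo,hi,n in((.138,.16,'pin'),(.12,.1355,'stout'),(.055,.067,'block')):
    m=(w[...,2]>lo)&(w[...,2]<hi)&(w[...,1]>.1)&(w[...,0]<.56)&(w[...,0]>.4)&(w[...,1]<.32)
    k,l,st,ce=cv2.connectedComponentsWithStats(m.astype(np.uint8));
    for i in range(1,k):
        if st[i,4]>150: r=cv2.minAreaRect(w[l==i][:,:2].astype(np.float32));print(n,st[i],ce[i].round(),np.round(r[0],4),np.round(r[1],4),r[2],np.nanmedian(w[l==i][:,2]))
E
```

```text
t 2.15 pos [0.4677 0.2441 0.2715] jawyaw -66.83 appr [-0.e+00 -5.e-04 -1.e+00] F [ 0.11 -1.18 -1.05] w 0.03980057947782626
pin [315 174  19  20 340] [324. 184.] [0.4726 0.2467] [0.0158 0.0156] 25.785436630249023 0.14613517427600192
stout [386 176  25  24 559] [398. 188.] [0.4918 0.1814] [0.0219 0.0218] 23.02377700805664 0.12690563414540545
block [ 294  136  127   68 4945] [352. 166.] [0.4821 0.2136] [0.0586 0.1305] 15.856454849243164 0.06241875234236982
```

View pics/w1.png

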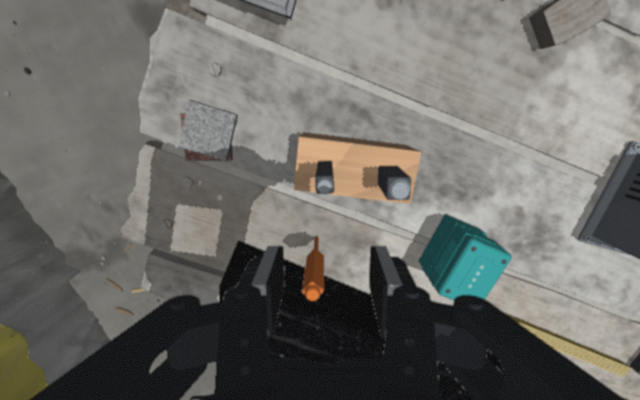

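The picture shows the pin punch head at (324,184), the thicker stout punch at (398,188), and the orange decoy at (313,290). The jaws are already aligned, so I'm descending.

Emit:
arm_command(
  motion=[
    [[0,0,0],[0.005,0.0025,-0.03],0.04],
    [[0,0,0],[0.005,0.0025,-0.07],0.04],
    [[0,0,0],[0.005,0.0025,-0.11],0.04],
    [[0,0,0],[0.005,0.0025,-0.14],0.04],
    [[0,0,0],[0.005,0.0025,-0.165],0.04],
    [[0,0,0],[0.005,0.0025,-0.178],0.04],
    [[0,0,0],[0.005,0.0025,-0.178],0.03],
    [[0,0,0],[0.005,0.0025,-0.178],0.02],
  ],
  squeeze=60,
)

```text
time: 2.87
position: [0.4716, 0.2446, 0.0912]
tool_rot: [-0.588, 0.592, -0.391, 0.388]
wrist_force: [-0.3, 0.1, -1.0]
gripper_width: 0.0206
```

Emit:
arm_command(
  motion=[
    [[0,0,0],[0,0,0],0.01],
    [[0,0,0],[0,0,0],0.005],
    [[0,0,0],[0,0,0],0.005],
    [[0,0,0],[0,0,0],0.005],
  ],
)

```text
time: 3.2
position: [0.4722, 0.2447, 0.0922]
tool_rot: [-0.589, 0.592, -0.39, 0.389]
wrist_force: [0.4, -0.2, -0.7]
gripper_width: 0.0151
```

```bash
python3 - <<'E'
from h import *
report()
E
```

```text
t 3.2 pos [0.4722 0.2447 0.0922] jawyaw -66.87 appr [-0.0036 -0.0024 -1.    ] F [ 0.44 -0.18 -0.7 ] w 0.015126853902175464
```

Emit:
arm_command(
  motion=[
    [[0,0,0],[0,0,0.015],0.005],
    [[0,0,0],[0,0,0.045],0.005],
    [[0,0,0],[0,0,0.08],0.005],
    [[0,0,0],[0,0,0.12],0.005],
    [[0,0,-0.04],[0.01,-0.03,0.15],0.005],
    [[0,0,-0.09],[0.02,-0.065,0.16],0.005],
    [[0,0,-0.14],[0.03,-0.1,0.16],0.005],
    [[0,0,-0.19],[0.04,-0.135,0.16],0.005],
  ],
)

```text
time: 3.87
position: [0.5131, 0.1084, 0.2546]
tool_rot: [-0.55, 0.551, -0.443, 0.445]
wrist_force: [1.4, 0.4, -1.3]
gripper_width: 0.0152
```

Emit:
arm_command(
  motion=[
    [[0,0,-0.05],[0.01,-0.04,0],0.005],
    [[0,0,-0.09],[0.02,-0.08,0],0.005],
    [[0,0,-0.09],[0.03,-0.12,0],0.005],
    [[0,0,-0.09],[0.035,-0.16,0],0.005],
    [[0,0,-0.09],[0.04,-0.2,0],0.005],
    [[0,0,-0.09],[0.042,-0.235,-0.01],0.005],
    [[0,0,-0.09],[0.042,-0.265,-0.02],0.005],
    [[0,0,-0.09],[0.042,-0.284,-0.03],0.005],
  ],
)

```text
time: 4.53
position: [0.5552, -0.1796, 0.225]
tool_rot: [-0.528, 0.53, -0.467, 0.471]
wrist_force: [-0.4, 0.0, -1.3]
gripper_width: 0.0151
```

```bash
python3 - <<'E'
from h import *
report()
im=cv2.cvtColor
W=wrist('w2.png');S=snap('side','s2.png');np.savez('w2.npz',**W);np.savez('s2.npz',**S)
T=snap('top','t2.png');np.savez('t2.npz',**T)
report()
g=lambda s:cv2.cvtColor(s['color'],cv2.COLOR_RGB2BGR)
a=cv2.resize(g(S)[100:225,260:385],(400,400));b=cv2.resize(g(W)[100:350,200:450],(400,400))
cv2.imwrite('pics/c2.png',np.hstack([a,b]))
E
```

```text
t 4.5333 pos [ 0.5552 -0.1796  0.225 ] jawyaw -83.08 appr [ 0.0024 -0.0053 -1.    ] F [-0.39  0.03 -1.29] w 0.015073928692954913
t 4.6833 pos [ 0.5542 -0.177   0.224 ] jawyaw -83.12 appr [-9.0e-04 -1.9e-03 -1.0e+00] F [-0.14  0.79 -1.18] w 0.01514439286032477
```

View pics/c2.png

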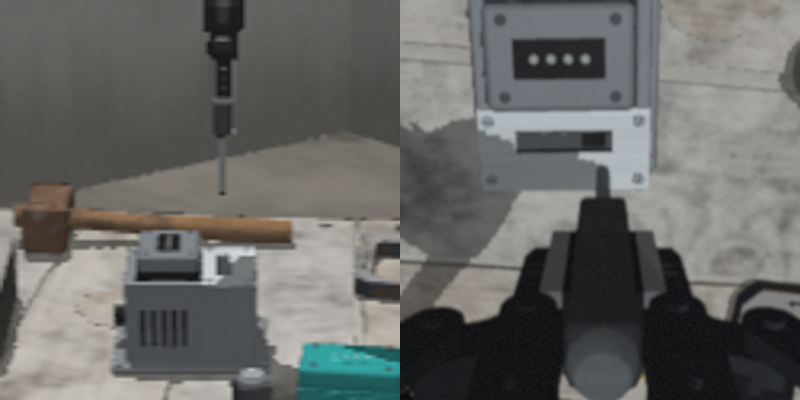

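```bash
cat > tip.py <<'E'
from h import *
def pin(s,T,name):
    w=world(s);t=(w-T[:3,3])@T[:3,:3]
    m=(np.hypot(t[...,0],t[...,2])<.012)&(t[...,1]>.034)&(t[...,1]<.09)
    p=t[m];n=[]
    if len(p)<8: print(name,'few',len(p));return
    print(name,len(p),'tool pts: max y',np.sort(p[:,1])[-4:].round(4),'x fit',np.polyfit(p[:,1],p[:,0],1).round(4),np.median(p[:,0]).round(4),'z',np.polyfit(p[:,1],p[:,2],1).round(4),np.median(p[:,2]).round(4))
    cam=np.linalg.inv(s['extrinsics'])[:3,3];d=(cam-T[:3,3])@T[:3,:3];print('  cam in tool',d.round(3),'med y',np.median(p[:,1]).round(4))
E
python3 - <<'E'
from tip import *
T=pose()
for n in('w2','s2','t2'): pin(dict(np.load(n+'.npz')),T,n)
s=dict(np.load('w2.npz'));w=world(s)
# slot in wrist view: holes in cover
m=(w[...,2]>.074)&(w[...,2]<.086)&(w[...,1]<-.08)&(w[...,1]>-.23)
r=cv2.minAreaRect(w[(w[...,2]>.074)&(w[...,2]<.11)&(w[...,1]<-.08)&(w[...,1]>-.23)][:,:2].astype(np.float32));print('cradle',r)
E
```

```text
w2 172 tool pts: max y [0.0806 0.0806 0.0811 0.0814] x fit [0.0052 0.004 ] 0.0043 z [-0.0059  0.0051] 0.0049
  cam in tool [ 0.003 -0.144  0.073] med y 0.0583
s2 35 tool pts: max y [0.081  0.082  0.084  0.0844] x fit [0.0245 0.002 ] 0.0035 z [0.0021 0.0043] 0.0031
  cam in tool [-1.293 -0.313 -0.   ] med y 0.0596
t2 few 0
cradle ((0.4781900942325592, -0.15188513696193695), (0.11329067498445511, 0.33235618472099304), 87.12114715576172)
```

Emit:
arm_command(
  motion=[
    [[0,0,0],[-0.003,0.004,-0.01],0.005],
    [[0,0,0],[-0.003,0.004,-0.025],0.005],
    [[0,0,0],[-0.003,0.004,-0.036],0.005],
    [[0,0,0],[-0.003,0.004,-0.041],0.005],
    [[0,0,0],[-0.003,0.004,-0.041],0.005],
    [[0,0,0],[-0.003,0.004,-0.041],0.005],
  ],
)

```text
time: 5.18
position: [0.5515, -0.1725, 0.1833]
tool_rot: [-0.529, 0.53, -0.469, 0.469]
wrist_force: [0.6, -0.3, -1.9]
gripper_width: 0.0151
```

```bash
python3 - <<'E'
from tip import *
report();T=pose()
W=wrist('w3.png');S=snap('side','s3.png');np.savez('w3.npz',**W);np.savez('s3.npz',**S);np.save('T3.npy',T)
report()
pin(W,T,'w');pin(S,T,'s')
w=world(W)
# cradle-local map of low pixels (slot) and cover
a=np.radians(7);A=np.array([[np.cos(a),np.sin(a)],[-np.sin(a),np.cos(a)]])
m=(w[...,2]>.07)&(w[...,2]<.11)&(abs(w[...,0]-.58)<.1)&(abs(w[...,1]+.155)<.07)
cv2.imwrite('pics/m.png',m*255)
g=lambda s:cv2.cvtColor(s['color'],cv2.COLOR_RGB2BGR)
a=cv2.resize(g(S)[130:210,285:365],(400,600));b=cv2.resize(g(W)[120:270,250:390],(400,429))
o=np.zeros((600,800,3),np.uint8);o[:,:400]=a;o[:429,400:]=b
cv2.imwrite('pics/c3.png',o)
E
```

```text
t 5.1833 pos [ 0.5515 -0.1725  0.1833] jawyaw -83.06 appr [-8.e-04 -2.e-03 -1.e+00] F [ 0.57 -0.34 -1.91] w 0.015052629864371246
t 5.2833 pos [ 0.5519 -0.173   0.1838] jawyaw -83.09 appr [ 6.0e-04 -2.7e-03 -1.0e+00] F [-0.21  0.22 -1.17] w 0.015518702175447638
w 172 tool pts: max y [0.0812 0.0814 0.0816 0.0819] x fit [0.0013 0.0013] 0.0014 z [-0.0061  0.0043] 0.0042
  cam in tool [ 0.001 -0.143  0.073] med y 0.0591
s 33 tool pts: max y [0.0768 0.0777 0.079  0.0814] x fit [ 0.0569 -0.0049] -0.0017 z [-0.0028  0.0066] 0.0051
  cam in tool [-1.288 -0.354  0.003] med y 0.0567[ WARN:0@3.440] global loadsave.cpp:1063 imwrite_ Unsupported depth image for selected encoder is fallbacked to CV_8U.
```

View pics/c3.png

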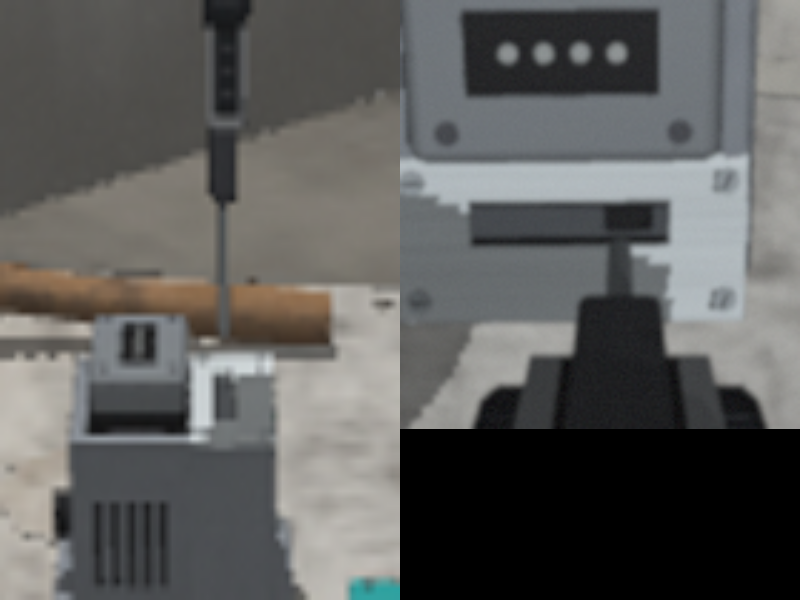

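```bash
python3 - <<'E'
from tip import *
W=dict(np.load('w3.npz'));T=np.load('T3.npy');S=dict(np.load('s3.npz'))
def ray(s,u,v,z):
    K=s['camera_matrix'];C=np.linalg.inv(s['extrinsics']);d=C[:3,:3]@np.array([(u-K[0,2])/K[0,0],(v-K[1,2])/K[1,1],1])
    return C[:3,3]+d*(z-C[2,3])/d[2]
a=np.radians(7);A=np.array([[np.cos(a),np.sin(a)],[-np.sin(a),np.cos(a)]])
loc=lambda p:((p[:2]-[.5519,-.1584])@A.T*1000).round(1)
f=lambda x,y,z:ray(W,250+(x-400)/2.857-.32,120+y/2.86-.32,z)
for n,x,y,z in(('slot+x',569,203,.08),('slot-x',569,243,.08),('slot+y',470,223,.08),('slot-y',668,223,.08),('tab',629,217,.062),('tabL',605,217,.062),('tabR',653,217,.062),('tip',619.5,240,.099)):
    print(n,loc(f(x,y,z)))
w=world(W);g=cv2.cvtColor(W['color'],cv2.COLOR_RGB2GRAY)
for v in range(186,212): print(v,g[v,285:345:3], (w[v,300:336:4,2]*1000).round())
ws=world(S)
m=(ws[...,2]>.075)&(ws[...,2]<.085)&(abs(ws[...,0]-.58)<.1)&(abs(ws[...,1]+.155)<.07)
print('side cover',cv2.minAreaRect(ws[m][:,:2].astype(np.float32)))
m=(w[...,2]>.072)&(w[...,2]<.108)&(abs(w[...,0]-.58)<.09)&(abs(w[...,1]+.155)<.065)&(np.indices(m.shape)[0]<235)
t=(w-T[:3,3])@T[:3,:3]; m&=np.hypot(t[...,0],t[...,2])>.012
print('wrist cradle',cv2.minAreaRect(w[m][:,:2].astype(np.float32)),m.sum())
E
```

```text
slot+x [ 5.3 -2. ]
slot-x [-5.9 -1.9]
slot+y [-0.2 24.8]
slot-y [ -0.3 -28.7]
tab [ -3.7 -18.4]
tabL [ -3.7 -11.4]
tabR [ -3.7 -25.3]
tip [  0.7 -15.5]
186 [184 182 183 184 183 183 184 184 183 182 183 184 181 182 183 183 182 183
 184 183] [81. 80. 80. 80. 80. 79. 80. 80. 81.]
187 [183 183 181 181 182 183 182 183 182 181 183 179 183 183 182 182 182 183
 183 182] [81. 81. 80. 82. 80. 81. 80. 80. 80.]
188 [182 182 181 182 184 180 182 183 183 181 182 183 183 181 182 175 177 176
 177 175] [80. 80. 81. 80. 80. 81. 80. 80. 80.]
189 [173 169 170 171 171 171 169 169 169 170 168 168 168 170 169 153 153 153
 153 154] [79. 81. 80. 79. 81. 80. 80. 81. 81.]
190 [134 135 134 134 135 133 129 130 130 131 130 130 131 131 129 110 109 108
 110 110] [81. 81. 80. 81. 81. 81. 80. 82. 81.]
191 [86 83 87 83 84 80 80 77 79 78 80 80 72 74 74 60 58 59 66 71] [81. 80. 80. 81. 81. 81. 81. 62. 62.]
192 [66 65 65 64 68 61 64 62 57 60 64 64 48 39 36 33 34 36 60 62] [ 9.  8.  9.  9.  9.  9. 61. 63. 61.]
193 [71 71 70 69 71 70 70 70 71 70 70 70 52 30 32 34 33 32 67 66] [10. 10.  9. 10. 11.  9. 62. 62. 63.]
194 [73 73 
[... 1632 characters left out ...]
86 184] [ 81.  80.  80.  81.  81.  82. 114. 114.  81.]
209 [110 110 111 109 108 111 109 111 110 108 111 111 110  55  62  92 150 154
 184 184] [ 80.  80.  80.  82.  80.  80. 115. 116.  80.]
210 [109 111 109 111 109 110 111 110 111 110 111 111 105  56  63  81 119 135
 184 184] [ 80.  80.  79.  81.  78.  81. 116. 118.  80.]
211 [108 109 106 108 108 109 107 108 109 109 107 109 105  56  60  76 106 130
 174 173] [ 80.  81.  81.  81.  79.  81. 120. 120.  81.]
side cover ((0.5835030674934387, -0.15240392088890076), (0.11440570652484894, 0.10177117586135864), 9.260507583618164)
wrist cradle ((0.579967737197876, -0.15684035420417786), (0.11425792425870895, 0.0961698666214943), 7.255804061889648) 17744
```

Emit:
arm_command(
  motion=[
    [[0,0,0],[0.001,-0.0028,-0.004],0.005],
    [[0,0,0],[0.001,-0.0028,-0.009],0.005],
    [[0,0,0],[0.001,-0.0028,-0.014],0.005],
    [[0,0,0],[0.001,-0.0028,-0.017],0.005],
    [[0,0,0],[0.001,-0.0028,-0.019],0.005],
    [[0,0,0],[0.001,-0.0028,-0.02],0.005],
  ],
)

```text
time: 5.78
position: [0.5526, -0.1757, 0.1632]
tool_rot: [-0.529, 0.53, -0.469, 0.469]
wrist_force: [0.0, -0.2, -1.7]
gripper_width: 0.0155
```

```bash
python3 - <<'E'
from h import *
report();W=wrist('w4.png')
a=cv2.resize(cv2.cvtColor(W['color'],cv2.COLOR_RGB2BGR)[150:250,270:390],None,fx=5,fy=5)
cv2.imwrite('pics/c4.png',a);report()
E
```

```text
t 5.7833 pos [ 0.5526 -0.1757  0.1632] jawyaw -83.09 appr [-4.0e-04 -2.1e-03 -1.0e+00] F [ 0.04 -0.21 -1.65] w 0.015472195845395921
t 5.8333 pos [ 0.5526 -0.1757  0.1632] jawyaw -83.09 appr [-4.0e-04 -2.1e-03 -1.0e+00] F [ 0.54  0.18 -2.05] w 0.015226658475899157
```

View pics/c4.png

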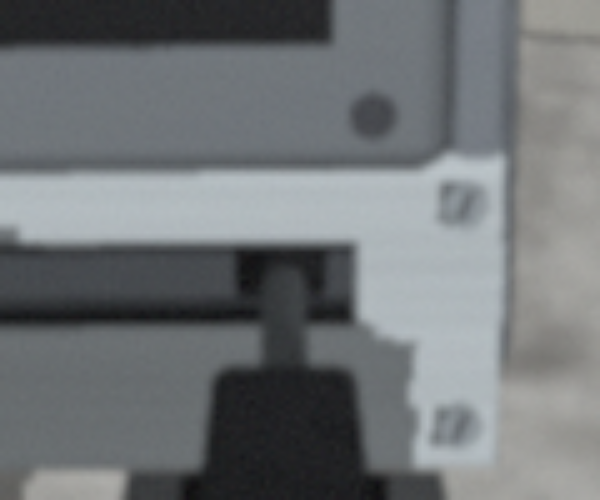

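The pin at crop (286,262) lies inside the slot, over the dark tab (237–322), with no contact force. I'll go down to the tab.

Emit:
arm_command(
  motion=[
    [[0,0,0],[0.0003,0.001,-0.003],0.005],
    [[0,0,0],[0.0003,0.001,-0.006],0.005],
    [[0,0,0],[0.0003,0.001,-0.009],0.005],
    [[0,0,0],[0.0003,0.001,-0.011],0.005],
    [[0,0,0],[0.0003,0.001,-0.012],0.005],
    [[0,0,0],[0.0003,0.001,-0.013],0.005],
  ],
)

```text
time: 6.33
position: [0.5529, -0.1747, 0.15]
tool_rot: [-0.529, 0.53, -0.469, 0.469]
wrist_force: [0.1, -0.4, -1.0]
gripper_width: 0.015
```

Emit:
arm_command(
  motion=[
    [[0,0,0],[0,0,-0.001],0.005],
    [[0,0,0],[0,0,-0.002],0.005],
    [[0,0,0],[0,0,-0.003],0.005],
    [[0,0,0],[0,0,-0.003],0.005],
  ],
)

```text
time: 6.67
position: [0.5528, -0.1746, 0.1468]
tool_rot: [-0.529, 0.53, -0.469, 0.469]
wrist_force: [-0.5, -0.3, -0.7]
gripper_width: 0.0155
```

Emit:
arm_command(
  motion=[
    [[0,0,0],[0,0,-0.001],0.005],
    [[0,0,0],[0,0,-0.002],0.005],
    [[0,0,0],[0,0,-0.003],0.005],
    [[0,0,0],[0,0,-0.003],0.005],
  ],
)

```text
time: 7.0
position: [0.5531, -0.1748, 0.1443]
tool_rot: [-0.529, 0.53, -0.468, 0.47]
wrist_force: [-0.3, 0.6, 2.8]
gripper_width: 0.0153
```

Emit:
arm_command(
  motion=[
    [[0,0,0],[0,0,-0.001],0.005],
    [[0,0,0],[0,0,-0.002],0.005],
    [[0,0,0],[0,0,-0.002],0.005],
  ],
)

```text
time: 7.25
position: [0.5532, -0.1747, 0.1424]
tool_rot: [-0.529, 0.53, -0.468, 0.47]
wrist_force: [-1.0, 0.2, 3.5]
gripper_width: 0.0155
```

Emit:
arm_command(
  motion=[
    [[0,0,0],[0,0,-0.001],0.005],
    [[0,0,0],[0,0,-0.0015],0.005],
    [[0,0,0],[0,0,-0.0015],0.005],
  ],
)

```text
time: 7.5
position: [0.5532, -0.1748, 0.1409]
tool_rot: [-0.529, 0.53, -0.468, 0.47]
wrist_force: [-1.6, 0.6, 3.7]
gripper_width: 0.0155
```

```bash
cat > pk.py <<'E'
from h import *
report();w=world(snap('side'))
m=(w[...,2]>.09)&(w[...,2]<.14)&(abs(w[...,0]-.60)<.035)&(abs(w[...,1]+.153)<.045)
z=w[m][:,2];print('pack top',np.percentile(z,[50,80,90,97]).round(4),m.sum())
E
python3 pk.py
```

```text
t 7.5 pos [ 0.5532 -0.1748  0.1409] jawyaw -83.09 appr [ 3.0e-04 -2.5e-03 -1.0e+00] F [-1.55  0.61  3.66] w 0.015478999895876035
pack top [0.1016 0.1028 0.1034 0.1041] 233
```

Emit:
arm_command(
  motion=[
    [[0,0,0],[0,0,-0.0007],0.005],
    [[0,0,0],[0,0,-0.0012],0.005],
    [[0,0,0],[0,0,-0.0012],0.005],
  ],
)

```text
time: 7.8
position: [0.5532, -0.1748, 0.1395]
tool_rot: [-0.529, 0.53, -0.468, 0.47]
wrist_force: [-1.0, 0.6, 2.4]
gripper_width: 0.0151
```

```bash
python3 pk.py
```

```text
t 7.8 pos [ 0.5532 -0.1748  0.1395] jawyaw -83.09 appr [ 3.0e-04 -2.4e-03 -1.0e+00] F [-1.01  0.59  2.43] w 0.015149565278394617
pack top [0.118  0.1247 0.1253 0.1259] 392
```

The pack's top went from 0.102 to 0.125, so it has been let go. I'll withdraw the punch and return it to its hole.

Emit:
arm_command(
  motion=[
    [[0,0,0],[0,0,0.01],0.005],
    [[0,0,0],[0,0,0.03],0.005],
    [[0,0,0],[0,0,0.06],0.005],
    [[0,0,0],[0,0,0.095],0.005],
    [[0,0,0.05],[-0.005,0.02,0.12],0.005],
    [[0,0,0.1],[-0.012,0.06,0.12],0.005],
    [[0,0,0.15],[-0.02,0.1,0.12],0.005],
    [[0,0,0.2],[-0.028,0.14,0.12],0.005],
  ],
)

```text
time: 8.52
position: [0.5247, -0.0338, 0.2602]
tool_rot: [-0.573, 0.574, -0.413, 0.415]
wrist_force: [1.0, 1.1, -2.9]
gripper_width: 0.0154
```

Emit:
arm_command(
  motion=[
    [[0,0,0.04],[-0.01,0.04,0],0.005],
    [[0,0,0.083],[-0.018,0.08,0],0.005],
    [[0,0,0.083],[-0.025,0.12,0],0.005],
    [[0,0,0.083],[-0.033,0.16,0],0.005],
    [[0,0,0.083],[-0.041,0.2,0],0.005],
    [[0,0,0.083],[-0.047,0.24,0],0.005],
    [[0,0,0.083],[-0.052,0.265,0],0.005],
    [[0,0,0.083],[-0.053,0.278,-0.005],0.005],
  ],
)

```text
time: 9.18
position: [0.4707, 0.2475, 0.2559]
tool_rot: [0.591, -0.59, 0.387, -0.39]
wrist_force: [0.9, 0.3, -0.9]
gripper_width: 0.0149
```

```bash
python3 - <<'E'
from h import *
report()
E
```

```text
t 9.1833 pos [0.4707 0.2475 0.2559] jawyaw -66.63 appr [ 3.4e-03 -9.0e-04 -1.0e+00] F [ 0.9   0.27 -0.94] w 0.01491476902235254
```

Emit:
arm_command(
  motion=[
    [[0,0,0],[0.0015,-0.0028,-0.03],0.005],
    [[0,0,0],[0.0015,-0.0028,-0.065],0.005],
    [[0,0,0],[0.0015,-0.0028,-0.09],0.005],
    [[0,0,0],[0.0015,-0.0028,-0.1],0.005],
    [[0,0,0],[0.0015,-0.0028,-0.1],0.005],
    [[0,0,0],[0.0015,-0.0028,-0.1],0.005],
  ],
)

```text
time: 9.68
position: [0.4728, 0.2443, 0.156]
tool_rot: [0.591, -0.59, 0.387, -0.39]
wrist_force: [0.7, 0.2, -1.8]
gripper_width: 0.015
```

```bash
python3 - <<'E'
from h import *
report()
W=wrist();S=snap('side');report()
g=lambda s:cv2.cvtColor(s['color'],cv2.COLOR_RGB2BGR)
a=cv2.resize(g(S)[190:290,310:380],(400,571));b=cv2.resize(g(W)[130:270,255:395],(400,400))
o=np.zeros((571,800,3),np.uint8);o[:,:400]=a;o[:400,400:]=b
cv2.imwrite('pics/c5.png',o)
E
```

```text
t 9.6833 pos [0.4728 0.2443 0.156 ] jawyaw -66.67 appr [ 0.0031 -0.0011 -1.    ] F [ 0.65  0.23 -1.77] w 0.01496404387520972
t 9.7833 pos [0.4738 0.2447 0.1574] jawyaw -66.66 appr [ 6.7e-03 -1.0e-04 -1.0e+00] F [ 0.61 -1.34 -0.48] w 0.01549505696567091
```

View pics/c5.png

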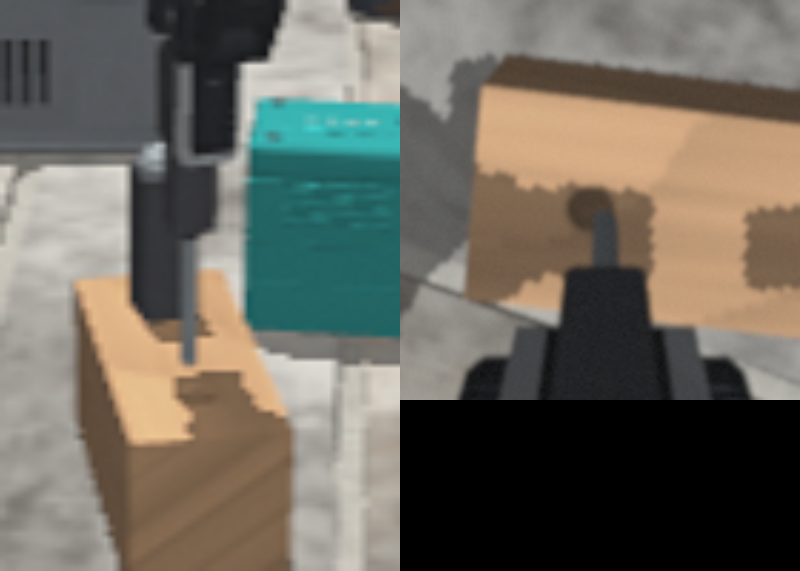

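```bash
python3 - <<'E'
from h import *
T=pose();W=wrist('w5.png');W2=W
report()
K=W['camera_matrix'];C=np.linalg.inv(W['extrinsics'])
def ray(u,v,z):
    d=C[:3,:3]@np.array([(u-K[0,2])/K[0,0],(v-K[1,2])/K[1,1],1]);return C[:3,3]+d*(z-C[2,3])/d[2]
# hole by dark mask on block-top pixels above pin
hsv=cv2.cvtColor(W['color'],cv2.COLOR_RGB2HSV)
for v in range(192,214,2): print(v,W['color'][v,308:340:2].sum(-1)//3)
w=world(W)
t=(w-T[:3,3])@T[:3,:3];m=(np.hypot(t[...,0],t[...,2])<.012)&(t[...,1]>.034)&(t[...,1]<.09)
p=t[m];print(m.sum(),np.polyfit(p[:,1],p[:,0],1).round(4),np.polyfit(p[:,1],p[:,2],1).round(4),p[:,1].max(), np.argwhere(m)[:,0].min())
h=ray(255+190/2.857,130+207/2.857,.0624);print('hole',h.round(4),'in tool',((h-T[:3,3])@T[:3,:3]).round(4))
E
```

```text
t 9.8333 pos [0.4738 0.2448 0.1576] jawyaw -66.66 appr [ 7.e-03  1.e-04 -1.e+00] F [ 0.75  0.1  -1.55] w 0.015353977995251355
192 [163 164 164 166 163 162 166 169 169 170 169 171 173 172 170 172]
194 [156 164 164 146 142 118 134 152 159 165 166 165 165 168 168 169]
196 [112 130 136 113 106  91  83  91 109 139 157 146 129 151 159 165]
198 [104 106 104 100  84  64  62  61  66  80 106 109 101 107 118 135]
200 [106 104 102  85  62  61  58  64  64  63  81 102 102  99 103 100]
202 [104 106 100  67  61  60  62  62  63  63  72  98 103 104 103  99]
204 [101 102  95  63  60  60  61  63  65  65  62  84 101  98 102  96]
206 [101 100  95  69  58  60  63  64  64  61  60  77  96  95  94  94]
208 [101 102  99  83  61  57  60  62  64  61  58  69  90  94  91  93]
210 [101 101 102  93  77  63  59  62  65  63  62  67  89  93  90  92]
212 [ 97  98 100  96  88  81  76  71  64  65  60  68  90  92  92  92]
172 [0.001  0.0013] [-0.007  0.004] 0.08188489318836253 203
hole [0.4736 0.2469 0.0624] in tool [-0.0024  0.095   0.0001]
```

The pin tip at crop (605,210) sits about 4 mm right of the hole at (590,207), so I'll correct that and then lower.

Emit:
arm_command(
  motion=[
    [[0,0.007,0],[-0.0024,0.003,0],0.005],
    [[0,0.007,0],[-0.0024,0.003,-0.003],0.005],
    [[0,0.007,0],[-0.0024,0.003,-0.007],0.005],
    [[0,0.007,0],[-0.0024,0.003,-0.012],0.005],
    [[0,0.007,0],[-0.0024,0.003,-0.016],0.005],
    [[0,0.007,0],[-0.0024,0.003,-0.018],0.005],
  ],
)

```text
time: 10.33
position: [0.4708, 0.2476, 0.1387]
tool_rot: [-0.59, 0.591, -0.389, 0.388]
wrist_force: [0.2, 0.0, -0.9]
gripper_width: 0.0149
```

```bash
python3 - <<'E'
from h import *
report()
E
```

```text
t 10.3333 pos [0.4708 0.2476 0.1387] jawyaw -66.65 appr [-1.5e-03 -4.0e-04 -1.0e+00] F [ 0.17  0.03 -0.87] w 0.014923016635375897
```

Emit:
arm_command(
  motion=[
    [[0,0,0],[0.0003,0,-0.01],0.005],
    [[0,0,0],[0.0003,0,-0.02],0.005],
    [[0,0,0],[0.0003,0,-0.03],0.005],
    [[0,0,0],[0.0003,0,-0.037],0.005],
    [[0,0,0],[0.0003,0,-0.042],0.005],
    [[0,0,0],[0.0003,0,-0.0445],0.005],
    [[0,0,0],[0.0003,0,-0.0455],0.005],
  ],
)

```text
time: 10.92
position: [0.4709, 0.2476, 0.0925]
tool_rot: [-0.59, 0.591, -0.389, 0.388]
wrist_force: [-0.3, 0.5, -1.6]
gripper_width: 0.0152
```

Emit:
arm_command(
  motion=[
    [[0,0,0],[0,0,-0.0006],0.005],
    [[0,0,0],[0,0,-0.0012],0.005],
    [[0,0,0],[0,0,-0.0012],0.005],
  ],
)

```text
time: 11.17
position: [0.4711, 0.2476, 0.0918]
tool_rot: [-0.59, 0.591, -0.389, 0.388]
wrist_force: [-0.5, -0.4, -0.2]
gripper_width: 0.015
```

Emit:
arm_command(
  motion=[
    [[0,0,0],[0,0,0],0.02],
    [[0,0,0],[0,0,0],0.03],
    [[0,0,0],[0,0,0],0.04],
    [[0,0,0],[0,0,0.02],0.045],
    [[0,0,0],[0,0,0.05],0.045],
    [[0,0,0],[0,0,0.09],0.045],
    [[0,0,0],[0,0,0.13],0.045],
    [[0,0,0.1],[0,-0.03,0.16],0.045],
  ],
)

```text
time: 11.83
position: [0.4726, 0.2214, 0.2548]
tool_rot: [0.612, -0.609, 0.356, -0.358]
wrist_force: [1.8, -0.5, -0.6]
gripper_width: 0.0451
```

Emit:
arm_command(
  motion=[
    [[0,0,0.12],[0.01,-0.04,0.01],0.06],
    [[0,0,0.24],[0.02,-0.08,0.01],0.07],
    [[0,0,0.36],[0.035,-0.12,0.01],0.075],
    [[0,0,0.48],[0.05,-0.155,0.01],0.075],
    [[0,0,0.6],[0.065,-0.19,0.01],0.075],
    [[0,0,0.72],[0.08,-0.225,0.01],0.075],
    [[0,0,0.84],[0.095,-0.26,0.01],0.075],
    [[0,0,0.96],[0.11,-0.295,0.01],0.075],
  ],
)

```text
time: 12.5
position: [0.5809, -0.0709, 0.265]
tool_rot: [0.708, -0.704, 0.044, -0.044]
wrist_force: [1.1, 0.3, 0.9]
gripper_width: 0.0749
```

```bash
python3 - <<'E'
from h import *
report()
S=snap('side','s6.png');T=snap('top');w=world(T)
m=np.zeros(w.shape[:2],bool);m[190:250,180:260]=1;m&=(w[...,2]>.12)&(w[...,2]<.17)
k,l,st,ce=cv2.connectedComponentsWithStats(m.astype(np.uint8))
for i in range(1,k):
    if st[i,4]>20: print(w[l==i].mean(0).round(4),np.percentile(w[l==i][:,2],[50,95]).round(4))
a=cv2.resize(cv2.cvtColor(S['color'],cv2.COLOR_RGB2BGR)[160:300,280:420],(560,560));cv2.imwrite('pics/c6.png',a)
E
```

```text
t 12.5 pos [ 0.5809 -0.0709  0.265 ] jawyaw -7.17 appr [ 4.0e-04  5.3e-03 -1.0e+00] F [1.12 0.28 0.91] w 0.0748945839475753
[0.4909 0.1816 0.1258] [0.1258 0.1305]
[0.4715 0.2459 0.14  ] [0.1418 0.1485]
```

View pics/c6.png

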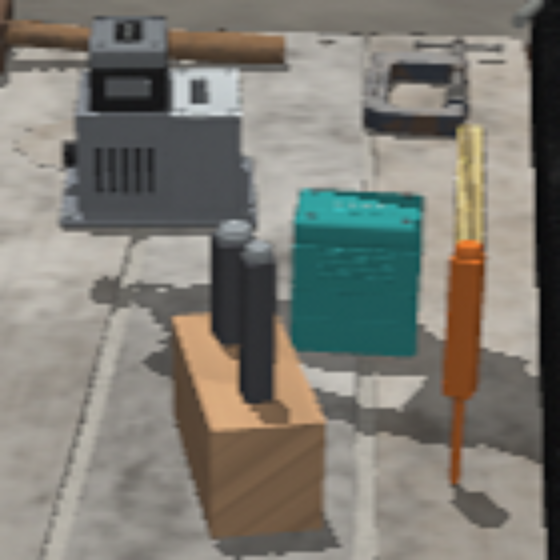

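The punch stands seated in the block, its head back at the original height, and the pack is raised. Next I grip the pack.

Emit:
arm_command(
  motion=[
    [[0,0.0,0.1],[0.006,-0.035,-0.02],0.078],
    [[0,0,0.2],[0.012,-0.07,-0.05],0.078],
    [[0,0,0.247],[0.018,-0.083,-0.085],0.078],
    [[0,0,0.247],[0.018,-0.083,-0.11],0.078],
    [[0,0,0.247],[0.018,-0.083,-0.11],0.078],
  ],
)

```text
time: 13.02
position: [0.5975, -0.1579, 0.1487]
tool_rot: [0.709, -0.703, -0.036, 0.041]
wrist_force: [-1.3, 0.7, -0.4]
gripper_width: 0.0777
```

```bash
python3 - <<'E'
from h import *
report();s=wrist();w=world(s);T=pose()
m=(w[...,2]>.112)&(w[...,2]<.135)&(abs(w[...,0]-.6)<.06)&(abs(w[...,1]+.155)<.06)
k,l,st,ce=cv2.connectedComponentsWithStats(m.astype(np.uint8));i=1+np.argmax(st[1:,4])
p=w[l==i];r=cv2.minAreaRect(p[:,:2].astype(np.float32));print(r,np.median(p[:,2]),len(p))
c=np.array([*r[0],.12]);print('in tool',((c-T[:3,3])@T[:3,:3]).round(4))
E
```

```text
t 13.0167 pos [ 0.5975 -0.1579  0.1487] jawyaw 6.24 appr [-0.008   0.0081 -0.9999] F [-1.27  0.74 -0.35] w 0.07769075861408646
((0.6005515456199646, -0.15335702896118164), (0.054255109280347824, 0.0756828635931015), 7.4656596183776855) 0.12444830450216723 12873
in tool [0.0022 0.0317 0.0037]
```

Emit:
arm_command(
  motion=[
    [[-0.008,-0.008,0.015],[0.002,0.003,-0.015],0.078],
    [[-0.008,-0.008,0.015],[0.002,0.003,-0.035],0.078],
    [[-0.008,-0.008,0.015],[0.002,0.003,-0.05],0.078],
    [[-0.008,-0.008,0.015],[0.002,0.003,-0.058],0.078],
    [[-0.008,-0.008,0.015],[0.002,0.003,-0.061],0.078],
    [[-0.008,-0.008,0.015],[0.002,0.003,-0.061],0.078],
  ],
)

```text
time: 13.57
position: [0.6014, -0.1539, 0.0917]
tool_rot: [-0.705, 0.706, 0.046, -0.043]
wrist_force: [-0.7, 0.1, -0.1]
gripper_width: 0.0777
```

```bash
python3 - <<'E'
from h import *
report()
E
```

```text
t 13.5667 pos [ 0.6014 -0.1539  0.0917] jawyaw 7.21 appr [ 0.0048 -0.0017 -1.    ] F [-0.71  0.14 -0.08] w 0.07774711316335597
```

Emit:
arm_command(
  motion=[
    [[0,0.004,0],[-0.001,0,-0.003],0.078],
    [[0,0.004,0],[-0.001,0,-0.004],0.07],
    [[0,0.004,0],[-0.001,0,-0.004],0.06],
    [[0,0.004,0],[-0.001,0,-0.004],0.052],
    [[0,0.004,0],[-0.001,0,-0.004],0.048],
    [[0,0.004,0],[-0.001,0,-0.004],0.045],
    [[0,0.004,0],[-0.001,0,-0.004],0.045],
  ],
  squeeze=50,
)

```text
time: 14.15
position: [0.6007, -0.154, 0.0884]
tool_rot: [-0.705, 0.706, 0.045, -0.044]
wrist_force: [-1.4, 0.3, 4.6]
gripper_width: 0.0535
```

```bash
python3 - <<'E'
from h import *
report()
E
```

```text
t 14.15 pos [ 0.6007 -0.154   0.0884] jawyaw 7.22 appr [ 0.0015 -0.0022 -1.    ] F [-1.38  0.27  4.59] w 0.05352551969820988
```

Emit:
arm_command(
  motion=[
    [[0,0,0],[0,0,0.005],0.045],
    [[0,0,0],[0,0,0.015],0.045],
    [[0,0,0],[0,0,0.03],0.045],
    [[0,0,0],[0,0,0.05],0.045],
    [[0,0,0],[0,0,0.07],0.045],
    [[0,0,0],[0,0,0.09],0.045],
    [[0,0,0],[0,0,0.1],0.045],
    [[0,0,0],[0,0,0.1],0.045],
  ],
)

```text
time: 14.82
position: [0.6019, -0.1546, 0.1911]
tool_rot: [-0.704, 0.707, 0.046, -0.042]
wrist_force: [0.3, 0.2, -3.2]
gripper_width: 0.0533
```

```bash
python3 - <<'E'
from h import *
report()
w=world(dict(np.load('top0.npz')))
for x in(.56,.59,.62,.65):
  for y in(-.02,.0,.02,.04,.06):
    m=(abs(w[...,0]-x)<.05)&(abs(w[...,1]-y)<.055);z=w[m][:,2];print(x,y,m.sum(),np.percentile(z,[1,10,50,90,99]).round(4))
S=snap('side');ws=world(S)
m=(abs(ws[...,0]-.6)<.06)&(abs(ws[...,1]+.15)<.06)&(ws[...,2]>.09);print('pack z range',np.percentile(ws[m][:,2],[1,5]))
cv2.imwrite('pics/c7.png',cv2.resize(cv2.cvtColor(S['color'],cv2.COLOR_RGB2BGR)[60:260,240:440],(600,600)))
E
```

```text
t 14.8167 pos [ 0.6019 -0.1546  0.1911] jawyaw 7.21 appr [ 0.006  -0.0043 -1.    ] F [ 0.29  0.24 -3.21] w 0.05332728729033168
0.56 -0.02 1389 [-0.0085 -0.0047 -0.0013  0.0017  0.0045]
0.56 0.0 1394 [-0.0082 -0.0047 -0.0012  0.0019  0.0044]
0.56 0.02 1389 [-0.0081 -0.0045 -0.0012  0.002   0.0044]
0.56 0.04 1388 [-0.0081 -0.0046 -0.0012  0.002   0.0044]
0.56 0.06 1390 [-0.0082 -0.0047 -0.0011  0.0021  0.0044]
0.59 -0.02 1369 [-0.0085 -0.0046 -0.001   0.002   0.0046]
0.59 0.0 1372 [-0.0082 -0.0045 -0.001   0.002   0.0046]
0.59 0.02 1370 [-0.0081 -0.0045 -0.001   0.0021  0.0045]
0.59 0.04 1365 [-0.0081 -0.0045 -0.001   0.0021  0.0045]
0.59 0.06 1363 [-0.0082 -0.0045 -0.0009  0.0022  0.0047]
0.62 -0.02 1343 [-0.0085 -0.0047 -0.001   0.0021  0.0048]
0.62 0.0 1342 [-0.0082 -0.0045 -0.001   0.0022  0.0049]
0.62 0.02 1341 [-0.0081 -0.0045 -0.001   0.0023  0.0048]
0.62 0.04 1343 [-0.0081 -0.0045 -0.0009  0.0023  0.0048]
0.62 0.06 1341 [-0.0083 -0.0047 -0.0008  0.0023  0.005 ]
0.65 -0.02 1322 [-0.0055 -0.0035 -0.0005  0.0023  0.0045]
0.65 0.0 1325 [-0.0058 -0.0035 -0.0005  0.0024  0.0048]
0.65 0.02 1352 [-0.0058 -0.0034 -0.0004  0.0027  0.0291]
0.65 0.04 1366 [-0.0056 -0.0034 -0.0002  0.003   0.0304]
0.65 0.06 1365 [-0.0058 -0.0033 -0.0001  0.0033  0.0304]
pack z range [0.14884472 0.16917394]
```

View pics/c7.png

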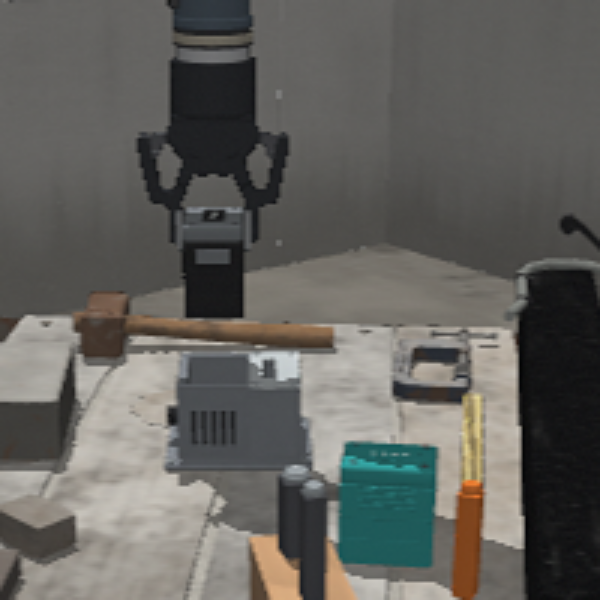

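The pack hangs upright in the jaws, well clear of the cradle. I'm moving it to open bench at about (0.605, −0.01).

Emit:
arm_command(
  motion=[
    [[0.004,0.006,0],[0.001,0.02,0],0.045],
    [[0.004,0.006,0],[0.002,0.05,0],0.045],
    [[0.004,0.006,0],[0.003,0.085,0],0.045],
    [[0.004,0.006,0],[0.003,0.115,-0.015],0.045],
    [[0.004,0.006,0],[0.003,0.135,-0.04],0.045],
    [[0.004,0.006,0],[0.003,0.145,-0.07],0.045],
    [[0.004,0.006,0],[0.003,0.145,-0.09],0.045],
    [[0.004,0.006,0],[0.003,0.145,-0.1],0.045],
  ],
)

```text
time: 15.53
position: [0.6002, -0.0074, 0.0847]
tool_rot: [0.707, -0.704, -0.041, 0.049]
wrist_force: [-0.1, -0.0, -3.3]
gripper_width: 0.0534
```

Emit:
arm_command(
  motion=[
    [[0,0,0],[0,0,-0.008],0.045],
    [[0,0,0],[0,0,-0.016],0.045],
    [[0,0,0],[0,0,-0.024],0.045],
    [[0,0,0],[0,0,-0.029],0.045],
    [[0,0,0],[0,0,-0.031],0.045],
    [[0,0,0],[0,0,-0.032],0.045],
    [[0,0,0],[0,0,-0.032],0.045],
  ],
)

```text
time: 16.12
position: [0.6007, -0.0078, 0.0532]
tool_rot: [0.707, -0.705, -0.041, 0.049]
wrist_force: [-0.4, -0.8, -3.3]
gripper_width: 0.0532
```

```bash
python3 - <<'E'
from h import *
report()
E
```

```text
t 16.1167 pos [ 0.6007 -0.0078  0.0532] jawyaw 7.29 appr [-0.011   0.0025 -0.9999] F [-0.4  -0.75 -3.29] w 0.053153970651820405
```

Emit:
arm_command(
  motion=[
    [[-0.002,-0.01,0],[0,0,0],0.045],
    [[-0.002,-0.01,0],[0,0,-0.001],0.045],
    [[-0.002,-0.01,0],[0,0,-0.002],0.045],
    [[-0.002,-0.01,0],[0,0,-0.0025],0.045],
    [[-0.002,-0.01,0],[0,0,-0.0025],0.045],
  ],
)

```text
time: 16.53
position: [0.6007, -0.0077, 0.0509]
tool_rot: [0.706, -0.705, -0.045, 0.045]
wrist_force: [-0.0, -0.8, -2.6]
gripper_width: 0.0534
```

Emit:
arm_command(
  motion=[
    [[0,0,0],[0,0,-0.0007],0.045],
    [[0,0,0],[0,0,-0.0014],0.045],
    [[0,0,0],[0,0,-0.0014],0.045],
  ],
)

```text
time: 16.78
position: [0.6007, -0.0076, 0.0508]
tool_rot: [0.706, -0.706, -0.045, 0.045]
wrist_force: [-2.9, 0.6, 6.5]
gripper_width: 0.0533
```

```bash
python3 - <<'E'
from h import *
report()
E
```

```text
t 16.7833 pos [ 0.6007 -0.0076  0.0508] jawyaw 7.31 appr [-5.e-04  3.e-04 -1.e+00] F [-2.95  0.63  6.48] w 0.053301729069526155
```

On the bench, with contact confirmed by about 10 N. Now I release gently and retract.

Emit:
arm_command(
  motion=[
    [[0,0,0],[0,0,0.0005],0.054],
    [[0,0,0],[0,0,0.0005],0.058],
    [[0,0,0],[0,0,0.0005],0.066],
    [[0,0,0],[0,0,0.0005],0.074],
    [[0,0,0],[0,0,0.0005],0.078],
    [[0,0,0],[0,0,0.01],0.078],
    [[0,0,0],[0,0,0.03],0.078],
    [[0,0,0],[0,0,0.06],0.078],
  ],
)

```text
time: 17.45
position: [0.5987, -0.0074, 0.1094]
tool_rot: [0.706, -0.705, -0.043, 0.047]
wrist_force: [-0.0, -0.7, -0.9]
gripper_width: 0.0778
```

Emit:
arm_command(
  motion=[
    [[0,0,0],[0,0,0.03],0.078],
    [[0,0,0],[0,0,0.07],0.078],
    [[0,0,0],[0,0,0.11],0.078],
    [[0,0,0],[-0.02,-0.03,0.14],0.078],
    [[0,0,0],[-0.05,-0.06,0.15],0.078],
    [[0,0,0],[-0.08,-0.1,0.15],0.078],
    [[0,0,0],[-0.1,-0.13,0.15],0.078],
    [[0,0,0],[-0.1,-0.13,0.15],0.078],
  ],
)

```text
time: 18.12
position: [0.4956, -0.1409, 0.2607]
tool_rot: [-0.706, 0.706, 0.041, -0.046]
wrist_force: [-0.3, 0.4, 0.2]
gripper_width: 0.0784
```

```bash
python3 - <<'E'
from h import *
report()
S=snap('side');T=snap('top');w=world(T)
m=(abs(w[...,0]-.6)<.06)&(abs(w[...,1]+.01)<.06)&(w[...,2]>.075)&(w[...,2]<.1)
if m.any(): print('pack',cv2.minAreaRect(w[m][:,:2].astype(np.float32)),np.median(w[m][:,2]))
g=lambda s:cv2.cvtColor(s['color'],cv2.COLOR_RGB2BGR)
cv2.imwrite('pics/c8.png',np.hstack([cv2.resize(g(S)[150:310,260:420],(400,400)),cv2.resize(g(T)[120:280,180:420],(400,400))]))
E
```

```text
t 18.1167 pos [ 0.4956 -0.1409  0.2607] jawyaw 7.09 appr [-0.0073 -0.001  -1.    ] F [-0.28  0.4   0.2 ] w 0.07838346716969564
pack ((0.6003007888793945, -0.005756713449954987), (0.05526633560657501, 0.07587698101997375), 7.852125644683838) 0.08627788612028542
```

View pics/c8.png

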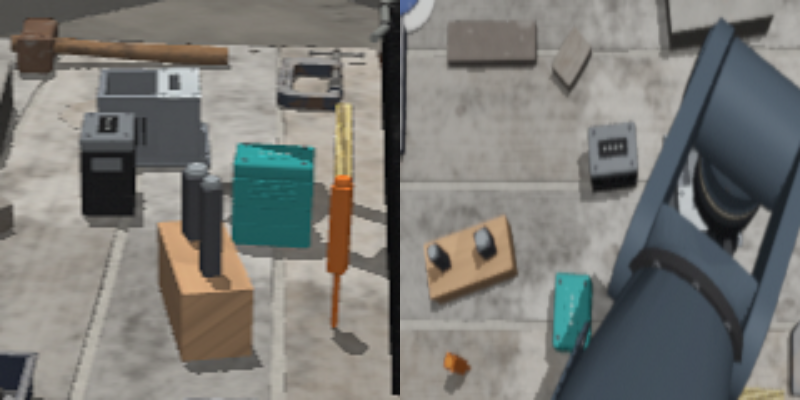

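The pack stands upright at (0.600, −0.006) with its top at 0.086. The punch is in the block, the cradle is empty, and the decoys haven't moved.

```bash
python3 -c "
from h import *
report();print(ctrl.sign_off())"
```

```text
t 18.2167 pos [ 0.4978 -0.1389  0.2603] jawyaw 7.06 appr [-0.0056  0.0012 -1.    ] F [-0.18  0.16  0.55] w 0.07784395765672017
the job is handed in; nothing more can be done
None
```

The job is done and was handed in at about 18 s of the allowed 64 s.

- **Catch:** I drew the pin punch and passed it through the slot. It met the tab about 16.5 mm to -y of the slot's middle and pressed it about 6 mm. The pack sprang up, its top going from 0.102 to 0.125 m. The readings during pressing were about 4 N at most, roughly 5 N with the punch's weight added, well under 20 N.
- **Punch:** It went back into its own hole. The first approach was about 4 mm off, which I saw in the wrist picture and corrected before lowering. Its head is back at its starting height.
- **Pack:** I lifted it out and set it on the bench with about 10 N of contact. My last check shows it upright at (0.600, -0.006), top at 0.086 m, about 5 cm clear of the cradle's flange. In the last picture the decoys, the stout punch and the whetstone and wood block look unmoved. The felt wheel was out of that view.
- **Disagreement:** The three cameras differed by 2–4 mm on the cradle's position. I therefore placed the pin using tip and slot seen together in the wrist camera.

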